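# Load the tasting rack with full canisters and return the empties

## Task

Set up the tasting counter: the canisters all look alike, so lift each one to feel whether it is full or empty. Seat every full one in a collar of the tasting rack (any collar, one each), twisting it down clockwise until the collar has turned to its stop and the canister sits fully home on the bottom, and stand every empty one upright in the wooden returns crate. Leave the other goods on the counter where they are.

Things in the scene. Friction and masses are not known exactly. Their poses are not given: they have to be found in the camera images.
- canister_1: Look-alike lidded metal canister, upright (may be absent). Full: 0.43 to 0.57 kg; empty: 0.11 to 0.15 kg. Origin: centre of underside, z up. Foot tapers from 58 mm diameter to 70 mm at 16 mm height; body 70 mm up to 72; wooden lid, fast to it, 76 mm, from 72 to 80; on it an upright grip bar to lift and twist by: 52 mm long (along x), 18 mm wide (along y), from 80 to 114 mm height
- canister_2: Look-alike lidded metal canister, upright (may be absent). Full: 0.43 to 0.57 kg; empty: 0.11 to 0.15 kg. Origin: centre of underside, z up. Foot tapers from 58 mm diameter to 70 mm at 16 mm height; body 70 mm up to 72; wooden lid, fast to it, 76 mm, from 72 to 80; on it an upright grip bar to lift and twist by: 52 mm long (along x), 18 mm wide (along y), from 80 to 114 mm height
- canister_3: Look-alike lidded metal canister, upright (may be absent). Full: 0.43 to 0.57 kg; empty: 0.11 to 0.15 kg. Origin: centre of underside, z up. Foot tapers from 58 mm diameter to 70 mm at 16 mm height; body 70 mm up to 72; wooden lid, fast to it, 76 mm, from 72 to 80; on it an upright grip bar to lift and twist by: 52 mm long (along x), 18 mm wide (along y), from 80 to 114 mm height
- canister_4: Look-alike lidded metal canister, upright (may be absent). Full: 0.43 to 0.57 kg; empty: 0.11 to 0.15 kg. Origin: centre of underside, z up. Foot tapers from 58 mm diameter to 70 mm at 16 mm height; body 70 mm up to 72; wooden lid, fast to it, 76 mm, from 72 to 80; on it an upright grip bar to lift and twist by: 52 mm long (along x), 18 mm wide (along y), from 80 to 114 mm height
- canister_5: Look-alike lidded metal canister, upright (may be absent). Full: 0.43 to 0.57 kg; empty: 0.11 to 0.15 kg. Origin: centre of underside, z up. Foot tapers from 58 mm diameter to 70 mm at 16 mm height; body 70 mm up to 72; wooden lid, fast to it, 76 mm, from 72 to 80; on it an upright grip bar to lift and twist by: 52 mm long (along x), 18 mm wide (along y), from 80 to 114 mm height
- canister_6: Look-alike lidded metal canister, upright (may be absent). Full: 0.43 to 0.57 kg; empty: 0.11 to 0.15 kg. Origin: centre of underside, z up. Foot tapers from 58 mm diameter to 70 mm at 16 mm height; body 70 mm up to 72; wooden lid, fast to it, 76 mm, from 72 to 80; on it an upright grip bar to lift and twist by: 52 mm long (along x), 18 mm wide (along y), from 80 to 114 mm height
- rack: Tasting rack, fixed: plinth 112 (x) by 310 mm (y), 10 mm thick, with three aluminium collars 102 mm apart along y. Origin: centre of underside, z up. Each collar: ring 99 mm outside, 82 mm inside diameter, rim 35 mm above its seat; inside it three sprung rubber pads on a 66 mm circle, 5 to 38 mm above the seat, which the 70 mm canister body must push apart
- seat_0 (a point): Centre of the seat (plinth top) in collar 0, at y = -102 mm in the rack frame, axes as the rack's. A canister is fully home when its underside rests here. It drops in freely until its underside is roughly 20 to 25 mm above the seat; its weight does not take it on: pressing straight needs roughly 10 to 20 N, less while it is being turned
- collar_0 (a joint): Turn of collar 0 about its vertical axis, rad: starts at 0 to 0.1, grows clockwise seen from above, firm stop at 0.7. Stiff (0.12 N m); it turns along with a canister that its pads grip; beyond the stop the canister turns within the pads. Stays where left. Two small tabs on it point along the rack's x (at brass marks) at 0
- seat_1 (a point): Centre of the seat (plinth top) in collar 1, at y = 0 mm in the rack frame, axes as the rack's. A canister is fully home when its underside rests here. It drops in freely until its underside is roughly 20 to 25 mm above the seat; its weight does not take it on: pressing straight needs roughly 10 to 20 N, less while it is being turned
- collar_1 (a joint): Turn of collar 1 about its vertical axis, rad: starts at 0 to 0.1, grows clockwise seen from above, firm stop at 0.7. Stiff (0.12 N m); it turns along with a canister that its pads grip; beyond the stop the canister turns within the pads. Stays where left. Two small tabs on it point along the rack's x (at brass marks) at 0
- seat_2 (a point): Centre of the seat (plinth top) in collar 2, at y = 102 mm in the rack frame, axes as the rack's. A canister is fully home when its underside rests here. It drops in freely until its underside is roughly 20 to 25 mm above the seat; its weight does not take it on: pressing straight needs roughly 10 to 20 N, less while it is being turned
- collar_2 (a joint): Turn of collar 2 about its vertical axis, rad: starts at 0 to 0.1, grows clockwise seen from above, firm stop at 0.7. Stiff (0.12 N m); it turns along with a canister that its pads grip; beyond the stop the canister turns within the pads. Stays where left. Two small tabs on it point along the rack's x (at brass marks) at 0
- crate: Open wooden returns crate, fixed: outside 135 mm (its x) by 315 mm (its y) by 55 mm high, walls 7 mm, floor 7 mm thick. Origin: centre of the underside, z up. Room for three canisters side by side along y
- sauce: Bystander: sauce bottle, 62 mm diameter, 190 mm tall; origin: centre of the underside
- jam: Bystander: low jam jar with orange lid, 72 mm diameter, 75 mm tall; origin: centre of the underside
- bowl: Bystander: blue bowl, 100 mm diameter, 45 mm tall; origin: centre of the underside
- sweets: Bystander: cardboard sweets box, 70 by 110 by 50 mm; origin: centre of the underside

How it is judged:
By the outcome, as a careful person would: the job done as asked, in the order asked, and still so for the second after the job is handed in, with the robot touching nothing.
Of canister_1, canister_2, canister_3, canister_4, canister_5, canister_6 only 4 to 6 are there at a start; the rules pass over those that are not, and their reading is None.
At some moment in a run one of canister_1, canister_2, canister_3, canister_4, canister_5, canister_6 may be knocked a few centimetres aside while the robot is not near it.
It also fails if it takes over 210 s, if anything falls off the work surface, if the arm or the gripper's body presses on something with over 40 N, if the wrist force passes 120 N, or if a joint passes its speed limit or range.

## Robot

A 6-joint arm with a two-finger parallel gripper is mounted at the origin on the work surface. World frame = base frame: x ahead of the robot, y to its left, z up, the work surface at z = 0. Lengths are in m, angles in rad, forces in N, time in s.
With the tool pointing down it reaches from about 0.225 to 0.875 m from the base axis. Payload 3.4 kg.
Tool frame: the origin (TCP) lies at the very end of the fingers, on their centre line; the grasp point (between the pads) lies 19 mm behind it; z points along the fingers, y is the line along which they close (so a half turn about z gives the same grasp; the last joint's range is limited). The gripper opens to 85 mm and grips with 20 to 120 N. Pads are 22 mm wide; open, the fingers measure 114 mm over their backs; the gripper's body (76 mm by 85 mm) begins 54 mm behind the grasp point. The pads swing forward as they close: fully open they stand 13 mm farther back than shut.
Start: joints at [1.007, 0.276, 1.505, -0, 1.361, -0.121], TCP at [0.246, 0.52, 0.231] pointing down, gripper open.
Joint ranges: [-2.89, 2.89], [-0.75, 2.08], [0.22, 2.7], [-1.18, 4.32], [0.11, 2.71], [-2.7, 2.7]. Speed limits (rad/s): [2.57, 2.57, 3.14, 3.14, 3.14, 3.14].

## Interface

Orientations are given as a unit quaternion [w, x, y, z].
In Python, from rig import readout, vision, manip gives the robot as it stands.
- The arm moves only by the shell command python3 -m handwheel 'ROWS' [FORCE]. ROWS is JSON, a list of rows, each a list of 3 entries, a list of its own where there are three numbers: the shift along the tool's x, y, z in mm, then the turn, a rotation vector about the tool's x, y, z in units of 6 degrees (1.0 is 6 degrees), then the closure, from -1 (fully open) to 1 (shut), so that 0 is half open. A call has 1 to 20 rows; each row shifts and turns the commanded pose from where the row before left it, along the tool's axes as they then stand; what a row does not reach is not made up. A row lasts 1/8 s, in which the tool goes at most 62.5 mm and 10.7 degrees, less where a joint would pass 70% of its speed; a pose out of reach is approached as far as the arm can. A call is refused whole if a number of a shift passes 62.5 or a number of a turn 1, either way. A call with a gripper value outside its range is refused whole. The fingers move at their own pace and stop on an object; FORCE is the grip in N (left out, the last holds). Time passes only in rows, so rows that do not move let the fingers close. It gives the time, the measured TCP pose, the force, the opening and the grip force at its end, in the units of the state.
- readout.get_state(): the state, without advancing time (a new reading comes with each control period).
- vision.get_image(name): name is "scene" or "top"; returns the picture (384x512x3 uint8, blue, green, red); there is no depth.
- vision.camera_params(name): a dict with "intrinsics" (3x3 intrinsics, pixels), "rvec" (rotation vector, rad) and "tvec" (3), from world to camera coordinates, as OpenCV has them. Camera axes: x right, y down, z forward; pixel columns grow to the right and rows downward; lengths in m; the calibration is good to about 2 mm. A picture is of the moment at which its call begins. camera_params takes no time and is no camera call.
- manip.sign_off(): hands the job in; it is judged then, once.
The state is a dict: "clock": time; "qpos": joint angles; "qd": joint speeds; "effort": joint torques, N m; "position": TCP position; "ee_rot": TCP orientation; "contact_force": force on the tool from outside, world axes, zero at the start; "moment": the same for the moment, N m; "width": finger opening in m; "gripper_force": force on a finger pad.
Only numpy, scipy, OpenCV 4.12 (cv2) and the standard library are available. Lean on these libraries where they do the work, as an engineer would, in place of code of your own. Each camera call takes 0.05 s, during which the arm holds its last target. There are 200 camera calls.

## Working session

There is one attempt and no reset: what is moved stays moved. The work goes in short steps, Python scripts to look and compute and a shell command to move; the robot and the scene stay as the last step left them, time stands still between calls to the robot, and variables do not carry over. Pictures are saved under pics/ and viewed, at most 14 in all, crops included, and the job is handed in when it is done.

```bash
ls; mkdir -p pics; python3 - <<'E'
from rig import readout, vision
import cv2,numpy as np
s=readout.get_state();print(s)
for n in("scene","top"):
    im=vision.get_image(n);cv2.imwrite(f"pics/{n}0.png",im)
    p=vision.camera_params(n);R=cv2.Rodrigues(np.array(p["rvec"],float))[0]
    print(n,np.round(p["intrinsics"],1).tolist(),"C",-R.T@np.array(p["tvec"]),R.round(3).tolist())
E
```

```text
pics
{'clock': 0.0, 'qpos': array([ 1.00702671e+00,  2.76593844e-01,  1.50612159e+00, -1.69137549e-05,
        1.36068922e+00, -1.21021936e-01]), 'qd': array([0.00161617, 0.00105882, 0.00071282, 0.000518  , 0.0014055 ,
       0.00043108]), 'effort': array([-1.30938904e-03, -4.16787279e+01, -2.45805860e+01, -2.38724979e-04,
        1.11536868e-02, -8.03194524e-06]), 'position': array([0.24608565, 0.5191044 , 0.23044496]), 'ee_rot': array([-2.96394916e-04,  2.19568323e-01,  9.75596705e-01, -8.56184257e-04]), 'contact_force': array([ 0.84275677, -0.07324324,  0.06219817]), 'moment': array([0.00902815, 0.00040504, 0.00302639]), 'gripper_force': 0.0, 'width': 0.08508466527985391}
scene [[416.0, 0.0, 254.3], [0.0, 416.0, 188.7], [0.0, 0.0, 1.0]] C [ 1.00769385 -0.75583714  0.83798474] [[0.884, 0.468, -0.016], [0.309, -0.61, -0.73], [-0.351, 0.64, -0.683]]
top [[392.8, 0.0, 258.9], [0.0, 392.8, 193.1], [0.0, 0.0, 1.0]] C [0.37035381 0.00930944 1.26550454] [[-0.009, -1.0, -0.004], [-0.985, 0.009, -0.172], [0.172, 0.002, -0.985]]
```

View pics/top0.png

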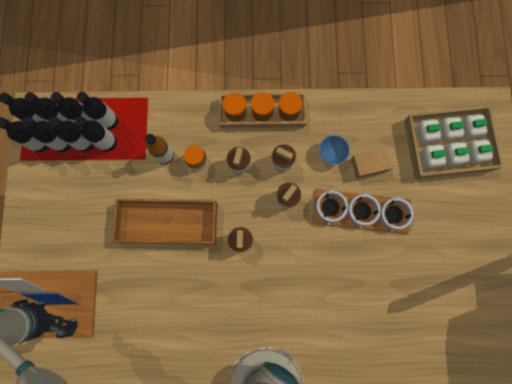

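View pics/scene0.png

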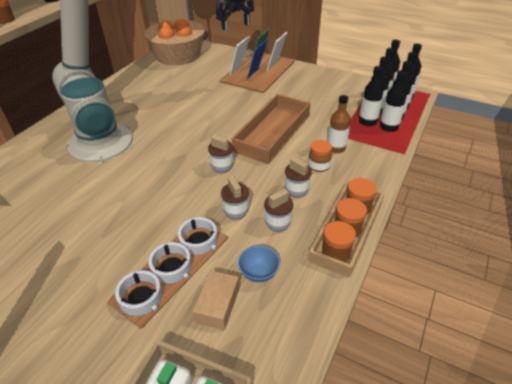

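The top view shows four canisters, at about (238,158), (284,155), (289,195) and (240,239). The rack collars are at (332,206), (365,209) and (397,212), and the crate spans (113-217, 200-244). Next I'll measure them.

```bash
cat > h.py <<'E'
import cv2,numpy as np
from rig import readout,vision
def ray(n,uv,z):
    p=vision.camera_params(n);K=np.array(p["intrinsics"],float);R=cv2.Rodrigues(np.array(p["rvec"],float))[0]
    C=-R.T@np.array(p["tvec"],float);d=R.T@np.linalg.inv(K)@np.array([uv[0],uv[1],1.]);return (C+d*(z-C[2])/d[2])[:2]
def proj(n,X):
    p=vision.camera_params(n);return cv2.projectPoints(np.array(X,float).reshape(-1,3),np.array(p["rvec"],float),np.array(p["tvec"],float),np.array(p["intrinsics"],float),None)[0][:,0]
def canisters(im,roi=(110,90,420,300)):
    """dark-brown lids -> (lid centre at z=.08, bar centre at z=.114, bar yaw rad)"""
    x0,y0,x1,y1=roi;hsv=cv2.cvtColor(im,cv2.COLOR_BGR2HSV);out=[]
    dark=((hsv[...,2]<105)&(hsv[...,1]>90)).astype(np.uint8)*255
    m=np.zeros_like(dark);m[y0:y1,x0:x1]=dark[y0:y1,x0:x1]
    m=cv2.morphologyEx(m,cv2.MORPH_CLOSE,np.ones((3,3)))
    for c in cv2.findContours(m,cv2.RETR_EXTERNAL,cv2.CHAIN_APPROX_NONE)[0]:
        if cv2.contourArea(c)<150:continue
        h=cv2.convexHull(c);(u,v),r=cv2.minEnclosingCircle(h)
        if not 9<r<20:continue
        hm=np.zeros_like(m);cv2.fillConvexPoly(hm,h,255);hm=cv2.dilate(hm,np.ones((3,3)))
        b=(hm>0)&(hsv[...,2]>150)
        n,l,st,ce=cv2.connectedComponentsWithStats(b.astype(np.uint8))
        if n<2:continue
        k=1+np.argmax(st[1:,4]);pts=np.argwhere(l==k)[:,::-1]
        w=np.array([ray("top",p,.114) for p in pts]);mc=w.mean(0);U,S,V=np.linalg.svd(w-mc)
        yaw=np.arctan2(V[0,1],V[0,0])%np.pi
        out.append((ray("top",(u,v),.08),mc,yaw,r,st[k,4],S/np.sqrt(len(w))*3.46,(u,v)))
    return out
def where():
    s=readout.get_state();from scipy.spatial.transform import Rotation as R
    q=s["ee_rot"];M=R.from_quat([q[1],q[2],q[3],q[0]]).as_matrix()
    return s["position"],M
E
python3 - <<'E'
from h import *
im=cv2.imread("pics/top0.png")
for l,b,y,r,a,S,uv in canisters(im):print("lid",l.round(4),"bar",b.round(4),"yaw",round(np.degrees(y),1),"r",round(r,1),a,S.round(3),np.round(uv))
hsv=cv2.cvtColor(im,cv2.COLOR_BGR2HSV)
# rack rings: light grey
g=((hsv[...,1]<60)&(hsv[...,2]>120)).astype(np.uint8)*255;g[:180]=0;g[240:]=0;g[:,:305]=0;g[:,420:]=0
cc=[]
for c in cv2.findContours(g,cv2.RETR_EXTERNAL,cv2.CHAIN_APPROX_NONE)[0]:
    if cv2.contourArea(c)>60:
        print("ring blob",cv2.contourArea(c),cv2.boundingRect(c),cv2.minEnclosingCircle(c))
a=im[185:238,308:418];b=im[190:250,108:222]
v=np.vstack([cv2.resize(a,(770,371),interpolation=2),cv2.resize(b,(770,229*1),interpolation=2)])[:600]
cv2.imwrite("pics/z1.png",v)
E
```

```text
lid [ 0.5206 -0.1673] bar [ 0.5198 -0.1663] yaw 14.1 r 15.4 27 [0.044 0.007] [318. 211.]
lid [ 0.5655 -0.0754] bar [ 0.573  -0.0786] yaw 141.4 r 14.2 59 [0.045 0.012] [288. 196.]
lid [0.6725 0.0869] bar [0.688  0.0754] yaw 167.4 r 17.5 54 [0.044 0.011] [234. 163.]
lid [ 0.6937 -0.0639] bar [ 0.6954 -0.067 ] yaw 62.0 r 12.1 51 [0.044 0.011] [283. 156.]
lid [0.7352 0.3354] bar [0.7606 0.3313] yaw 0.0 r 13.2 1 [0.] [155. 144.]
ring blob 739.0 (382, 197, 32, 32) ((397.521728515625, 212.52174377441406), 16.29430389404297)
ring blob 743.5 (349, 193, 32, 33) ((364.6290283203125, 209.16128540039062), 16.173633575439453)
ring blob 732.5 (317, 190, 31, 32) ((332.0, 205.5), 16.101341247558594)
```

View pics/z1.png

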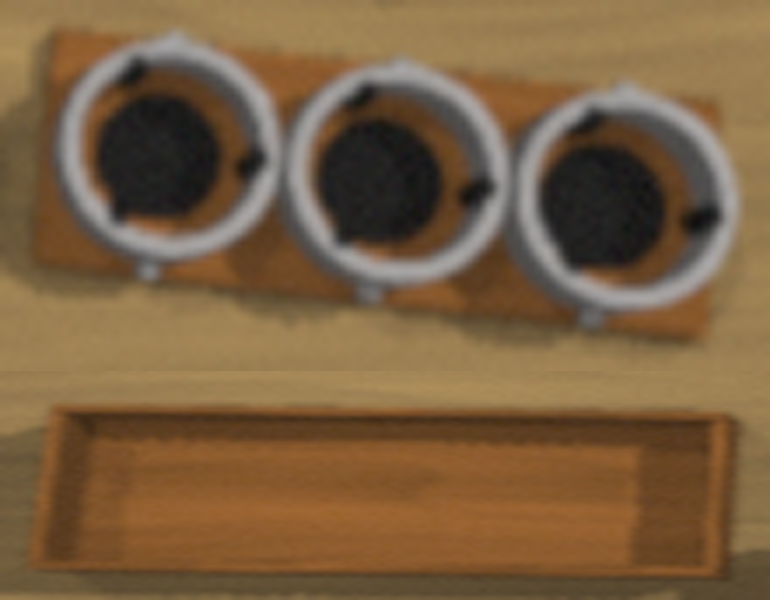

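The rings fit well: about 49 mm radius at the z=0.045 rim. The lid mask picks up shadows, so I'll refine it.

```bash
python3 - <<'E'
from h import *
im=cv2.imread("pics/top0.png");hsv=cv2.cvtColor(im,cv2.COLOR_BGR2HSV)
for p in [(230,160),(246,164),(240,157),(248,242),(232,240),(240,240),(282,202),(289,195),(228,172),(255,250)]:print(p,hsv[p[1],p[0]])
for t in(150,170,185):
    g=((hsv[...,1]<50)&(hsv[...,2]>t)).astype(np.uint8)*255;g[:180]=0;g[240:]=0;g[:,:305]=0;g[:,420:]=0
    for c in cv2.findContours(g,cv2.RETR_EXTERNAL,cv2.CHAIN_APPROX_NONE)[0]:
        if cv2.contourArea(c)>60:
            P=c[:,0].astype(float);x,y=P.T
            for _ in range(4):
                A=np.c_[2*x,2*y,np.ones_like(x)];s=np.linalg.lstsq(A,x*x+y*y,rcond=None)[0];r=np.sqrt(s[2]+s[0]**2+s[1]**2)
                k=abs(np.hypot(x-s[0],y-s[1])-r)<.8;x,y=x[k],y[k]
            print(t,"ring",s[:2].round(1),r.round(2),ray("top",s[:2],.045).round(4))
for u in[(332.1,206.6),(364.8,210),(397.5,213.4)]:print(ray("top",u,.045).round(4))
cr=[(116.1,199.7),(216.8,201.5),(215,244),(112.4,242.1)]
w=np.array([ray("top",c,.055) for c in cr]);print(w.round(4).tolist(),np.linalg.norm(w-np.roll(w,-1,0),axis=1),w.mean(0))
v=cv2.resize(im[140:258,200:320],None,fx=5,fy=5,interpolation=2);cv2.imwrite("pics/z2.png",v)
E
```

```text
(230, 160) [ 11 142  63]
(246, 164) [ 10 151  83]
(240, 157) [ 18 117 126]
(248, 242) [ 11 169  83]
(232, 240) [ 11 156  59]
(240, 240) [ 18 119 159]
(282, 202) [ 13 163  61]
(289, 195) [ 18 120 157]
(228, 172) [ 19 118 108]
(255, 250) [ 18 117 139]
[ 0.538  -0.2169]
[ 0.5263 -0.3186]
[ 0.5147 -0.42  ]
[[0.5644, 0.4582], [0.5559, 0.1435], [0.4244, 0.1477], [0.4329, 0.4624]] [0.31478932 0.13155864 0.31483556 0.13159178] [0.49440288 0.30295229]
```

View pics/z2.png

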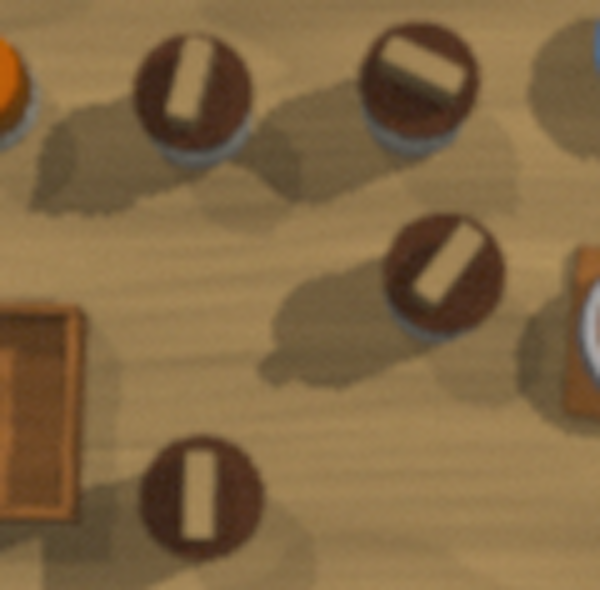

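The close-up shows four clean lids with clear bars. I'll fix the hue mask and compute poses.

```bash
python3 - <<'E'
s=open('h.py').read()
s=s.replace("dark=((hsv[...,2]<105)&(hsv[...,1]>90))","dark=((hsv[...,2]<115)&(hsv[...,1]>125)&(hsv[...,0]<15))").replace("if not 9<r<20","if not 11<r<15").replace("hsv[...,2]>150)","hsv[...,0]>=16)&(hsv[...,2]>135)").replace("hm=cv2.dilate(hm,np.ones((3,3)))","")
open('h.py','w').write(s)
from h import *
im=cv2.imread("pics/top0.png")
for l,b,y,r,a,S,uv in canisters(im):print("lid",l.round(4),"bar",b.round(4),"yaw",round(np.degrees(y),1),"r",round(r,1),a,S.round(3),np.round(uv,1))
for u in[(238.8,158.6),(284,156.2),(289,194.6),(240.2,239.4)]:print(ray("top",u,.08).round(4))
p,M=where();print(M.round(3).tolist())
E
```

```text
lid [0.4371 0.0702] bar [0.4361 0.0707] yaw 177.7 r 12.2 75 [0.045 0.014] [239.9 239.1]
lid [ 0.5725 -0.0781] bar [ 0.5731 -0.0788] yaw 143.1 r 11.8 80 [0.048 0.015] [288.3 194.3]
lid [0.6883 0.0755] bar [0.6887 0.0757] yaw 165.7 r 11.5 72 [0.047 0.014] [238.2 158. ]
lid [ 0.6951 -0.0658] bar [ 0.6955 -0.0667] yaw 62.5 r 11.6 71 [0.046 0.014] [283.5 155.5]
[0.6864 0.0736]
[ 0.6928 -0.0672]
[ 0.5714 -0.0801]
[0.4363 0.0693]
[[-0.904, 0.429, -0.001], [0.429, 0.904, -0.001], [0.0, -0.002, -1.0]]
```

```bash
cat >> h.py <<'E'
def go(x,y,z,yaw,flip=0):
    """turn (deg about tool z) first, then shift (mm, tool axes after turn)"""
    p,M=where();a=np.degrees(np.arctan2(M[1,0],M[0,0]));d=(yaw-a+90)%180-90+180*flip
    t=np.radians(a+d);X=np.array([np.cos(t),np.sin(t)]);Y=np.array([np.sin(t),-np.cos(t)])
    e=np.array([x,y])-p[:2];s=readout.get_state()
    print("turn units",round(-d/6,2),"shift",(e@X*1000).round(1),(e@Y*1000).round(1),((p[2]-z)*1000).round(1),"| pos",p.round(4),"toolx",a.round(1),"tilt",M[:2,2].round(3),"q6",s["qpos"][5].round(3),"F",s["contact_force"].round(2),"w",round(s["width"],4),"gf",round(s["gripper_force"],1),"t",round(s["clock"],1))
E
python3 -c "
from h import *
go(.4363,.070,.18,178)"
```

```text
turn units -3.9 shift -205.7 -442.2 50.5 | pos [0.2461 0.5191 0.2305] toolx 154.6 tilt [-0.001 -0.001] q6 -0.121 F [-0.29 -0.8  -0.58] w 0.0853 gf 0.0 t 0.1
```

```bash
python3 -m handwheel '[[[0,0,0],[0,0,-0.975],-0.2],[[0,0,0],[0,0,-0.975],-0.2],[[0,0,0],[0,0,-0.975],-0.2],[[0,0,0],[0,0,-0.975],-0.2],[[-17.1,-36.9,4.2],[0,0,0],-0.2],[[-17.1,-36.9,4.2],[0,0,0],-0.2],[[-17.1,-36.9,4.2],[0,0,0],-0.2],[[-17.1,-36.9,4.2],[0,0,0],-0.2],[[-17.1,-36.9,4.2],[0,0,0],-0.2],[[-17.1,-36.9,4.2],[0,0,0],-0.2],[[-17.1,-36.9,4.2],[0,0,0],-0.2],[[-17.1,-36.9,4.2],[0,0,0],-0.2],[[-17.1,-36.9,4.2],[0,0,0],-0.2],[[-17.1,-36.9,4.2],[0,0,0],-0.2],[[-17.1,-36.9,4.2],[0,0,0],-0.2],[[-17.1,-36.9,4.2],[0,0,0],-0.2],[[0,0,0],[0,0,0],-0.2],[[0,0,0],[0,0,0],-0.2]]' 40; python3 -c "
from h import *
go(.4363,.070,.086,178)"
```

```text
clock: 2.35
position: [0.4357, 0.0703, 0.1806]
ee_rot: [-0.001, 0.018, 1.0, 0.0]
contact_force: [-0.5, -0.3, 0.2]
width: 0.0513
gripper_force: 0.0
turn units -0.0 shift -0.6 -0.3 94.6 | pos [0.4357 0.0703 0.1806] toolx 178.0 tilt [-0.001  0.001] q6 -1.535 F [-0.49 -0.31  0.16] w 0.0513 gf 0.0 t 2.4
```

```bash
python3 -m handwheel '[[[0,0,30],[0,0,0],-0.2],[[0,0,30],[0,0,0],-0.2],[[0,0,20],[0,0,0],-0.2],[[0,0,14],[0,0,0],-0.2],[[0,0,0],[0,0,0],1],[[0,0,0],[0,0,0],1],[[0,0,0],[0,0,0],1],[[0,0,0],[0,0,0],1],[[0,0,0],[0,0,0],1],[[0,0,0],[0,0,0],1]]' 60; python3 -m handwheel '[[[0,0,-15],[0,0,0],1],[[0,0,-25],[0,0,0],1],[[0,0,-25],[0,0,0],1],[[0,0,-25],[0,0,0],1],[[0,0,0],[0,0,0],1],[[0,0,0],[0,0,0],1],[[0,0,0],[0,0,0],1]]'; python3 -c "
from h import *
go(.526,-.3186,.24,178)"
```

```text
clock: 3.6
position: [0.4366, 0.0706, 0.0875]
ee_rot: [0.001, 0.018, 1.0, 0.001]
contact_force: [-1.2, 5.4, 5.3]
width: 0.0171
gripper_force: 60.4
clock: 4.47
position: [0.435, 0.0697, 0.1753]
ee_rot: [-0.002, 0.017, 1.0, -0.0]
contact_force: [0.2, 0.4, -5.6]
width: 0.0171
gripper_force: 59.2
turn units 0.0 shift -104.5 -384.9 -64.7 | pos [0.435  0.0697 0.1753] toolx 178.0 tilt [-0.003 -0.   ] q6 -1.535 F [ 0.21  0.38 -5.57] w 0.0171 gf 59.2 t 4.5
```

Weight 5.6 N, so it's full. It goes to the far collar at (0.515, -0.420).

```bash
python3 -m handwheel '[[[0,0,-23],[0,0,0],1],[[0,0,-22],[0,0,0],1],[[-6.9,-34.8,0],[0,0,0],1],[[-6.9,-34.8,0],[0,0,0],1],[[-6.9,-34.8,0],[0,0,0],1],[[-6.9,-34.8,0],[0,0,0],1],[[-6.9,-34.8,0],[0,0,0],1],[[-6.9,-34.8,0],[0,0,0],1],[[-6.9,-34.8,0],[0,0,0],1],[[-6.9,-34.8,0],[0,0,0],1],[[-6.9,-34.8,0],[0,0,0],1],[[-6.9,-34.8,0],[0,0,0],1],[[-6.9,-34.8,0],[0,0,0],1],[[-6.9,-34.8,0],[0,0,0],1],[[-6.9,-34.8,0],[0,0,0],1],[[-6.9,-34.8,0],[0,0,0],1],[[0,0,0],[0,0,0],1],[[0,0,0],[0,0,0],1]]' 80; python3 -c "
from h import *
go(.5147,-.42,.17,178)
cv2.imwrite('pics/a.png',vision.get_image('scene')[200:340,80:260])
im=cv2.imread('pics/a.png');cv2.imwrite('pics/a.png',cv2.resize(im,None,fx=4,fy=4))"
```

```text
clock: 6.72
position: [0.5154, -0.4196, 0.22]
ee_rot: [-0.001, 0.017, 1.0, 0.002]
contact_force: [0.1, 0.2, -5.9]
width: 0.0167
gripper_force: 83.5
turn units 0.0 shift 0.7 -0.5 50.0 | pos [ 0.5154 -0.4196  0.22  ] toolx 178.0 tilt [-0.003  0.003] q6 -2.324 F [ 0.06  0.15 -5.94] w 0.0167 gf 83.5 t 6.7
```

View pics/a.png

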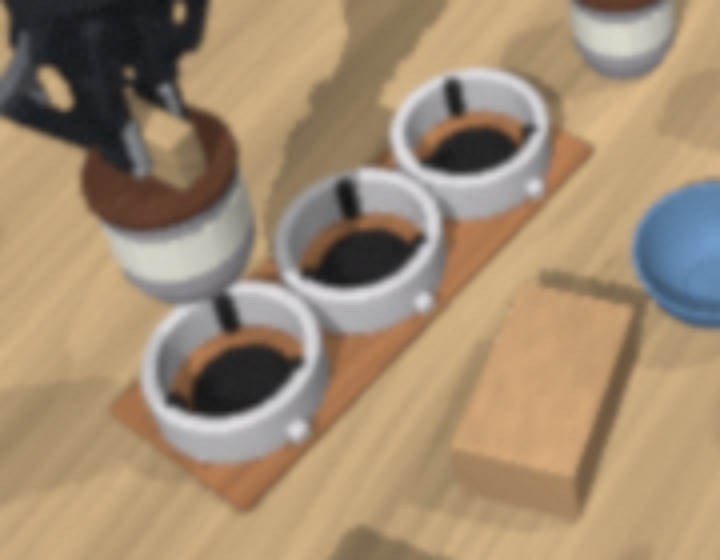

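```bash
python3 -c "
from h import *
for u,v in [(234,345),(359,238),(471,130)]: print(ray('scene',(80+u/4,200+v/4),.045).round(4))"; python3 -m handwheel '[[[0.7,-0.5,20],[0,0,0],1],[[0,0,20],[0,0,0],1],[[0,0,20],[0,0,0],1],[[0,0,15],[0,0,0],1],[[0,0,0],[0,0,0],1],[[0,0,0],[0,0,0],1]]' 100; python3 -m handwheel '[[[0,0,6],[0,0,0],1],[[0,0,6],[0,0,0],1],[[0,0,6],[0,0,0],1],[[0,0,0],[0,0,0],1],[[0,0,0],[0,0,0],1]]'; python3 -c "
from h import *
go(.5147,-.42,.0975,178)"
```

```text
[ 0.5181 -0.4139]
[ 0.5361 -0.3212]
[ 0.5485 -0.2203]
clock: 7.52
position: [0.5158, -0.4209, 0.1477]
ee_rot: [0.001, 0.017, 1.0, -0.0]
contact_force: [-0.4, -0.1, -5.3]
width: 0.0163
gripper_force: 100.2
clock: 8.15
position: [0.5154, -0.4208, 0.1289]
ee_rot: [0.0, 0.017, 1.0, -0.0]
contact_force: [0.7, -0.0, -4.9]
width: 0.0162
gripper_force: 100.3
turn units 0.01 shift 0.7 0.8 31.4 | pos [ 0.5154 -0.4208  0.1289] toolx 178.0 tilt [ 0. -0.] q6 -2.326 F [ 0.71 -0.01 -4.93] w 0.0162 gf 100.3 t 8.2
```

```bash
python3 -m handwheel '[[[0,0,3],[0,0,0],1],[[0,0,3],[0,0,0],1],[[0,0,0],[0,0,0],1],[[0,0,0],[0,0,0],1]]'; python3 -m handwheel '[[[0,0,3],[0,0,0],1],[[0,0,0],[0,0,0],1],[[0,0,0],[0,0,0],1]]';python3 -c "
from h import *
go(.5147,-.42,.0975,178)"
```

```text
clock: 8.65
position: [0.5151, -0.4203, 0.1226]
ee_rot: [-0.0, 0.017, 1.0, 0.001]
contact_force: [-0.2, 0.9, -6.0]
width: 0.0161
gripper_force: 100.3
clock: 9.02
position: [0.5154, -0.4204, 0.1197]
ee_rot: [0.0, 0.017, 1.0, 0.0]
contact_force: [1.0, 3.2, -5.4]
width: 0.0166
gripper_force: 100.4
turn units 0.01 shift 0.7 0.4 22.2 | pos [ 0.5154 -0.4204  0.1197] toolx 178.0 tilt [0.    0.001] q6 -2.326 F [ 0.98  3.23 -5.36] w 0.0166 gf 100.4 t 9.0
```

```bash
python3 -m handwheel '[[[0,0.8,0],[0,0,0.3],1],[[0,0,2],[0,0,0.5],1],[[0,0,2],[0,0,0.5],1],[[0,0,2],[0,0,0.5],1],[[0,0,0],[0,0,0.3],1]]'; python3 -m handwheel '[[[0,0,2],[0,0,0.5],1],[[0,0,2],[0,0,0.5],1],[[0,0,2],[0,0,0.5],1],[[0,0,0],[0,0,0.3],1]]';python3 -c "
from h import *
go(.5147,-.42,.0975,178);print(readout.get_state()['moment'])"
```

```text
clock: 9.65
position: [0.5149, -0.4199, 0.1142]
ee_rot: [-0.0, 0.128, 0.992, -0.0]
contact_force: [-0.3, 1.8, -2.8]
width: 0.0163
gripper_force: 100.7
clock: 10.15
position: [0.5154, -0.4198, 0.1086]
ee_rot: [0.0, 0.22, 0.975, 0.0]
contact_force: [-1.3, 3.3, 3.2]
width: 0.0162
gripper_force: 101.5
turn units -3.91 shift 0.7 -0.2 11.1 | pos [ 0.5154 -0.4198  0.1086] toolx 154.6 tilt [ 0. -0.] q6 -1.915 F [-1.32  3.28  3.17] w 0.0162 gf 101.5 t 10.2
[0.93759362 0.16451975 0.12504446]
```

```bash
python3 -m handwheel '[[[0,0,2],[0,0,0.6],1],[[0,0,2],[0,0,0.6],1],[[0,0,2],[0,0,0.6],1],[[0,0,2],[0,0,0.6],1],[[0,0,2],[0,0,0.6],1],[[0,0,0],[0,0,0.3],1]]'; python3 -m handwheel '[[[0,0,1],[0,0,0.6],1],[[0,0,0.5],[0,0,0.6],1],[[0,0,0.5],[0,0,0.6],1],[[0,0,0],[0,0,0.6],1]]';python3 -c "
from h import *
go(.5147,-.42,.0975,178);print(readout.get_state()['moment'])"
```

```text
clock: 10.9
position: [0.5155, -0.4195, 0.0983]
ee_rot: [0.0, 0.385, 0.923, 0.0]
contact_force: [-0.7, 4.5, 2.8]
width: 0.016
gripper_force: 101.7
clock: 11.4
position: [0.5169, -0.4196, 0.0977]
ee_rot: [0.002, 0.497, 0.868, 0.001]
contact_force: [1.6, 6.6, 7.9]
width: 0.0162
gripper_force: 102.4
turn units -9.61 shift 2.2 -0.5 0.2 | pos [ 0.5169 -0.4196  0.0977] toolx 120.3 tilt [ 0.003 -0.001] q6 -1.318 F [1.65 6.58 7.91] w 0.0162 gf 102.4 t 11.4
[ 1.17842739 -0.13455911  0.3693931 ]
```

```bash
python3 -m handwheel '[[[0,0,1],[0,0,0.6],1],[[0,0,0.5],[0,0,0.6],1],[[0,0,0],[0,0,0.6],1],[[0,0,0],[0,0,0.3],1]]';python3 -c "
from h import *
go(.5147,-.42,.0975,178);print(readout.get_state()['moment'])"; python3 -m handwheel '[[[0,0,-1],[0,0,0],1],[[0,0,0],[0,0,0],0.0],[[0,0,0],[0,0,0],-0.2],[[0,0,0],[0,0,0],-0.2],[[0,0,0],[0,0,0],-0.2],[[0,0,-30],[0,0,0],-0.2],[[0,0,-40],[0,0,0],-0.2],[[0,0,-40],[0,0,0],-0.2],[[0,0,0],[0,0,0],-0.2]]'; python3 - <<'E'
from h import *
go(.5725,-.0785,.18,143)
im=vision.get_image('top')
for l,b,y,r,a,S,uv in canisters(im):print("lid",l.round(4),"bar",b.round(4),"yaw",round(np.degrees(y),1),"r",round(r,1),a,S.round(3))
E
```

```text
clock: 11.9
position: [0.5175, -0.4206, 0.0976]
ee_rot: [0.003, 0.589, 0.808, 0.0]
contact_force: [1.0, 4.5, 11.7]
width: 0.0164
gripper_force: 103.0
turn units -11.7 shift 2.9 0.5 0.1 | pos [ 0.5175 -0.4206  0.0976] toolx 107.8 tilt [ 0.005 -0.003] q6 -1.099 F [ 1.    4.54 11.75] w 0.0164 gf 103.0 t 11.9
[1.17389242 0.03751766 0.43157512]
clock: 13.02
position: [0.5169, -0.4217, 0.2095]
ee_rot: [0.004, 0.589, 0.808, -0.001]
contact_force: [0.7, -0.6, 0.0]
width: 0.0515
gripper_force: 0.0
turn units -5.86 shift 162.2 307.5 29.5 | pos [ 0.5169 -0.4217  0.2095] toolx 107.8 tilt [ 0.006 -0.006] q6 -1.1 F [ 0.7  -0.63  0.01] w 0.0515 gf 0.0 t 13.0
lid [ 0.5192 -0.4265] bar [ 0.5185 -0.4246] yaw 108.7 r 12.1 72 [0.043 0.015]
lid [ 0.5726 -0.0783] bar [ 0.5734 -0.0789] yaw 142.8 r 11.8 82 [0.048 0.015]
lid [0.6886 0.076 ] bar [0.6885 0.0756] yaw 164.9 r 11.4 77 [0.048 0.015]
lid [ 0.6958 -0.0665] bar [ 0.6957 -0.0661] yaw 63.2 r 11.4 73 [0.048 0.014]
```

First canister is home and the moment has plateaued, so it's at the stop. Next is C.

```bash
python3 -m handwheel '[[[0,0,0],[0,0,-0.98],-0.2],[[0,0,0],[0,0,-0.98],-0.2],[[0,0,0],[0,0,-0.98],-0.2],[[0,0,0],[0,0,-0.98],-0.2],[[0,0,0],[0,0,-0.98],-0.2],[[0,0,0],[0,0,-0.96],-0.2],[[18,34.2,3],[0,0,0],-0.2],[[18,34.2,3],[0,0,0],-0.2],[[18,34.2,3],[0,0,0],-0.2],[[18,34.2,3],[0,0,0],-0.2],[[18,34.2,3],[0,0,0],-0.2],[[18,34.2,3],[0,0,0],-0.2],[[18,34.2,3],[0,0,0],-0.2],[[18,34.2,3],[0,0,0],-0.2],[[18,34.2,3],[0,0,0],-0.2],[[0,0,0],[0,0,0],-0.2],[[0,0,0],[0,0,0],-0.2]]' 40; python3 -c "
from h import *
go(.573,-.0787,.0865,143)"
```

```text
clock: 15.2
position: [0.5706, -0.0769, 0.1773]
ee_rot: [-0.001, 0.317, 0.948, -0.0]
contact_force: [-0.1, 0.4, 0.6]
width: 0.0514
gripper_force: 0.0
turn units 0.0 shift -3.0 0.0 90.8 | pos [ 0.5706 -0.0769  0.1773] toolx 143.0 tilt [-0.002 -0.   ] q6 -1.179 F [-0.06  0.44  0.61] w 0.0514 gf 0.0 t 15.2
```

```bash
python3 -m handwheel '[[[-3,0,30],[0,0,0],-0.2],[[0,0,30],[0,0,0],-0.2],[[0,0,20],[0,0,0],-0.2],[[0,0,10.5],[0,0,0],-0.2],[[0,0,0],[0,0,0],1],[[0,0,0],[0,0,0],1],[[0,0,0],[0,0,0],1],[[0,0,0],[0,0,0],1],[[0,0,0],[0,0,0],1],[[0,0,0],[0,0,0],1]]' 80; python3 -m handwheel '[[[0,0,-15],[0,0,0],1],[[0,0,-25],[0,0,0],1],[[0,0,-25],[0,0,0],1],[[0,0,-25],[0,0,0],1],[[0,0,-25],[0,0,0],1],[[0,0,-15],[0,0,0],1],[[0,0,0],[0,0,0],1],[[0,0,0],[0,0,0],1],[[0,0,0],[0,0,0],1]]'; python3 -c "
from h import *
go(.5263,-.3186,.15,143)
go(.4944,.3030,.15,88.5)"
```

```text
clock: 16.45
position: [0.5745, -0.0786, 0.0887]
ee_rot: [0.001, 0.317, 0.948, 0.0]
contact_force: [0.6, -0.6, 3.6]
width: 0.0164
gripper_force: 79.2
clock: 17.58
position: [0.5729, -0.0782, 0.2165]
ee_rot: [-0.001, 0.317, 0.948, -0.0]
contact_force: [-0.0, 0.4, -4.2]
width: 0.0165
gripper_force: 78.6
turn units -0.0 shift -107.4 -220.0 66.5 | pos [ 0.5729 -0.0782  0.2165] toolx 143.0 tilt [-0.003  0.001] q6 -1.181 F [-0.03  0.36 -4.16] w 0.0165 gf 78.6 t 17.6
turn units 9.08 shift 379.1 -88.4 66.5 | pos [ 0.5729 -0.0782  0.2165] toolx 143.0 tilt [-0.003  0.001] q6 -1.181 F [-0.03  0.36 -4.16] w 0.0165 gf 78.6 t 17.6
```

4.2 N, so it's full. It goes to collar 1.

```bash
python3 -m handwheel '[[[-13.4,-27.5,0],[0,0,0],1],[[-13.4,-27.5,0],[0,0,0],1],[[-13.4,-27.5,0],[0,0,0],1],[[-13.4,-27.5,0],[0,0,0],1],[[-13.4,-27.5,0],[0,0,0],1],[[-13.4,-27.5,0],[0,0,0],1],[[-13.4,-27.5,0],[0,0,0],1],[[-13.4,-27.5,0],[0,0,0],1],[[0,0,20],[0,0,0],1],[[0,0,20],[0,0,0],1],[[0,0,20],[0,0,0],1],[[0,0,8],[0,0,0],1],[[0,0,0],[0,0,0],1],[[0,0,0],[0,0,0],1]]' 100; python3 -c "
from h import *
go(.5266,-.3184,.12,143)"
```

```text
clock: 19.32
position: [0.5274, -0.319, 0.1507]
ee_rot: [0.001, 0.317, 0.948, -0.0]
contact_force: [0.2, -0.6, -4.5]
width: 0.016
gripper_force: 102.0
turn units -0.0 shift 1.0 0.0 30.7 | pos [ 0.5274 -0.319   0.1507] toolx 143.0 tilt [ 0.001 -0.001] q6 -1.582 F [ 0.22 -0.61 -4.54] w 0.016 gf 102.0 t 19.3
```

```bash
python3 -m handwheel '[[[1,0,8],[0,0,0],1],[[0,0,8],[0,0,0],1],[[0,0,6],[0,0,0],1],[[0,0,6],[0,0,0],1],[[0,0,0],[0,0,0],1],[[0,0,0],[0,0,0],1]]'; python3 -m handwheel '[[[0,0,0],[0,0,0.3],1],[[0,0,2],[0,0,0.5],1],[[0,0,2],[0,0,0.5],1],[[0,0,2],[0,0,0.5],1],[[0,0,0],[0,0,0.3],1]]'; python3 -c "
from h import *
go(.5266,-.3184,.0985,143);print(readout.get_state()['moment'])"
```

```text
clock: 20.08
position: [0.527, -0.3181, 0.1219]
ee_rot: [0.001, 0.317, 0.948, 0.0]
contact_force: [3.0, 0.2, -6.3]
width: 0.0164
gripper_force: 101.9
clock: 20.7
position: [0.5278, -0.3186, 0.1177]
ee_rot: [0.002, 0.42, 0.907, 0.0]
contact_force: [4.4, 0.5, 0.8]
width: 0.016
gripper_force: 102.9
turn units -2.12 shift 1.0 -0.5 19.2 | pos [ 0.5278 -0.3186  0.1177] toolx 130.3 tilt [ 0.004 -0.002] q6 -1.36 F [4.42 0.54 0.84] w 0.016 gf 102.9 t 20.7
[ 0.12527358 -1.15082928  0.14005253]
```

```bash
python3 -m handwheel '[[[-0.65,0.76,1],[0,0,0.5],1],[[0,0,2],[0,0,0.6],1],[[0,0,2],[0,0,0.6],1],[[0,0,2],[0,0,0.6],1],[[0,0,2],[0,0,0.6],1],[[0,0,0],[0,0,0.3],1]]'; python3 -m handwheel '[[[0,0,2],[0,0,0.6],1],[[0,0,2],[0,0,0.6],1],[[0,0,2],[0,0,0.6],1],[[0,0,2],[0,0,0.6],1],[[0,0,0],[0,0,0.3],1]]';python3 -c "
from h import *
go(.5266,-.3184,.0985,143);print(readout.get_state()['moment'])"
```

```text
clock: 21.45
position: [0.5276, -0.3185, 0.1082]
ee_rot: [0.001, 0.566, 0.825, -0.0]
contact_force: [3.8, 0.2, 5.2]
width: 0.0161
gripper_force: 103.3
clock: 22.08
position: [0.5274, -0.3184, 0.0998]
ee_rot: [0.001, 0.676, 0.737, -0.0]
contact_force: [3.6, 0.9, 5.5]
width: 0.0162
gripper_force: 103.5
turn units -8.01 shift 0.6 -0.5 1.3 | pos [ 0.5274 -0.3184  0.0998] toolx 94.9 tilt [ 0.001 -0.001] q6 -0.742 F [3.6  0.88 5.48] w 0.0162 gf 103.5 t 22.1
[ 0.10257091 -0.53185462  0.08700887]
```

```bash
python3 -m handwheel '[[[0,0,1.5],[0,0,0.6],1],[[0,0,1],[0,0,0.6],1],[[0,0,0.5],[0,0,0.6],1],[[0,0,0],[0,0,0.6],1],[[0,0,0],[0,0,0.3],1]]';python3 -c "
from h import *
go(.5266,-.3184,.0985,143);print(readout.get_state()['moment'])"; python3 -m handwheel '[[[0,0,0.5],[0,0,0.6],1],[[0,0,0],[0,0,0.6],1],[[0,0,0],[0,0,0.6],1],[[0,0,0],[0,0,0.3],1]]';python3 -c "
from h import *
go(.5266,-.3184,.0985,143);print(readout.get_state()['moment'])"
```

```text
clock: 22.7
position: [0.5271, -0.3197, 0.0987]
ee_rot: [0.002, 0.773, 0.635, -0.001]
contact_force: [0.2, 0.0, 14.7]
width: 0.0163
gripper_force: 104.8
turn units -10.7 shift 1.2 0.7 0.2 | pos [ 0.5271 -0.3197  0.0987] toolx 78.8 tilt [ 0.001 -0.004] q6 -0.46 F [ 0.16  0.04 14.67] w 0.0163 gf 104.8 t 22.7
[0.02410316 0.29662505 0.34921991]
clock: 23.2
position: [0.527, -0.3199, 0.0987]
ee_rot: [0.002, 0.837, 0.547, -0.001]
contact_force: [-1.1, -1.9, 17.5]
width: 0.0161
gripper_force: 105.1
turn units -12.79 shift 1.2 1.0 0.2 | pos [ 0.527  -0.3199  0.0987] toolx 66.3 tilt [ 0.001 -0.005] q6 -0.241 F [-1.05 -1.93 17.52] w 0.0161 gf 105.1 t 23.2
[0.06128411 0.6130259  0.65788008]
```

```bash
python3 -m handwheel '[[[0,0,-1],[0,0,0],1],[[0,0,0],[0,0,0],0.0],[[0,0,0],[0,0,0],-0.2],[[0,0,0],[0,0,0],-0.2],[[0,0,0],[0,0,0],-0.2],[[0,0,-30],[0,0,0],-0.2],[[0,0,-40],[0,0,0],-0.2],[[0,0,-40],[0,0,0],-0.2],[[0,0,0],[0,0,0],-0.2]]' 40; python3 - <<'E'
from h import *
im=vision.get_image('top')
for l,b,y,r,a,S,uv in canisters(im):print("lid",l.round(4),"bar",b.round(4),"yaw",round(np.degrees(y),1),"r",round(r,1),a,S.round(3))
go(.6955,-.0664,.18,62.8)
cv2.imwrite('pics/b.png',cv2.resize(im[130:250,220:420],None,fx=4,fy=4))
E
```

```text
clock: 24.32
position: [0.5287, -0.3193, 0.2101]
ee_rot: [0.004, 0.838, 0.546, 0.001]
contact_force: [-0.2, -0.2, -0.4]
width: 0.0512
gripper_force: 0.0
lid [ 0.5358 -0.321 ] bar [ 0.532  -0.3168] yaw 67.8 r 14.6 57 [0.035 0.014]
lid [0.6865 0.0495] bar [0.6877 0.0492] yaw 165.7 r 11.6 75 [0.046 0.015]
lid [ 0.6951 -0.0657] bar [ 0.6957 -0.0661] yaw 63.2 r 11.5 73 [0.048 0.014]
turn units 0.56 shift 300.9 34.1 27.7 | pos [ 0.5276 -0.3185  0.2077] toolx 66.2 tilt [ 0.002 -0.002] q6 -0.24 F [-0.49  0.34 -0.24] w 0.0511 gf 0.0 t 24.4
```

View pics/b.png

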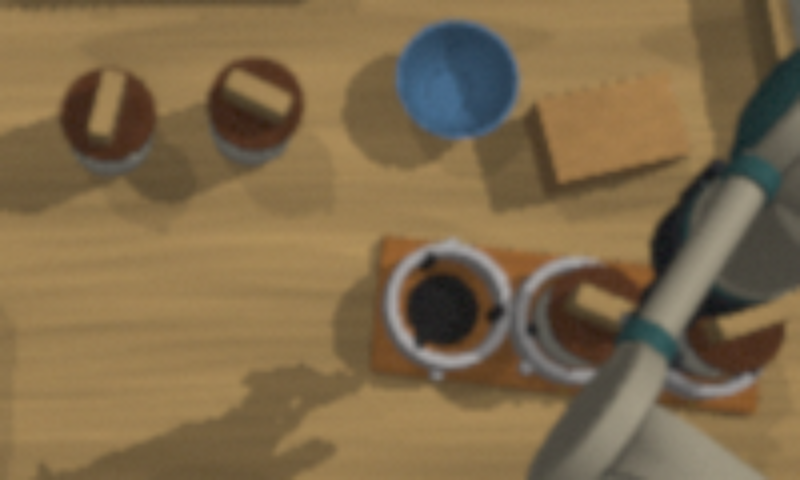

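The image shows both canisters in collars 1 and 0, with collar 1's tab visibly turned. A was knocked aside to (0.687, 0.049). Next is B.

```bash
python3 -m handwheel '[[[0,0,0],[0,0,0.56],-0.2],[[33.4,3.8,3],[0,0,0],-0.2],[[33.4,3.8,3],[0,0,0],-0.2],[[33.4,3.8,3],[0,0,0],-0.2],[[33.4,3.8,3],[0,0,0],-0.2],[[33.4,3.8,3],[0,0,0],-0.2],[[33.4,3.8,3],[0,0,0],-0.2],[[33.4,3.8,3],[0,0,0],-0.2],[[33.4,3.8,3],[0,0,0],-0.2],[[33.4,3.8,3],[0,0,0],-0.2],[[0,0,0],[0,0,0],-0.2],[[0,0,0],[0,0,0],-0.2]]' 40; python3 -c "
from h import *
go(.6955,-.0662,.0885,62.8)"
```

```text
clock: 25.88
position: [0.6937, -0.0665, 0.1778]
ee_rot: [-0.001, 0.853, 0.521, -0.001]
contact_force: [-0.5, 0.5, 0.5]
width: 0.0515
gripper_force: 0.0
turn units 0.01 shift 1.1 1.5 89.3 | pos [ 0.6937 -0.0665  0.1778] toolx 62.8 tilt [-0.003 -0.   ] q6 0.279 F [-0.5   0.47  0.49] w 0.0515 gf 0.0 t 25.9
```

```bash
python3 -m handwheel '[[[1,1.5,30],[0,0,0],-0.2],[[0,0,30],[0,0,0],-0.2],[[0,0,20],[0,0,0],-0.2],[[0,0,9.5],[0,0,0],-0.2],[[0,0,0],[0,0,0],1],[[0,0,0],[0,0,0],1],[[0,0,0],[0,0,0],1],[[0,0,0],[0,0,0],1],[[0,0,0],[0,0,0],1],[[0,0,0],[0,0,0],1]]' 80; python3 -m handwheel '[[[0,0,-15],[0,0,0],1],[[0,0,-25],[0,0,0],1],[[0,0,-25],[0,0,0],1],[[0,0,-25],[0,0,0],1],[[0,0,-25],[0,0,0],1],[[0,0,-20],[0,0,0],1],[[0,0,0],[0,0,0],1],[[0,0,0],[0,0,0],1],[[0,0,0],[0,0,0],1]]'; python3 -c "
from h import *
go(.538,-.2169,.15,62.8)
go(.4915,.2030,.24,88.5)"
```

```text
clock: 27.12
position: [0.6971, -0.0662, 0.091]
ee_rot: [0.001, 0.853, 0.521, 0.001]
contact_force: [-0.8, -0.3, 6.1]
width: 0.0163
gripper_force: 79.7
clock: 28.25
position: [0.6958, -0.0658, 0.2234]
ee_rot: [-0.001, 0.853, 0.521, -0.001]
contact_force: [0.4, -0.2, 0.1]
width: 0.0166
gripper_force: 78.9
turn units 0.01 shift -206.5 -71.3 73.4 | pos [ 0.6958 -0.0658  0.2234] toolx 62.8 tilt [-0.003  0.001] q6 0.28 F [ 0.39 -0.2   0.11] w 0.0166 gf 78.9 t 28.2
turn units -4.28 shift 263.4 -211.3 -16.6 | pos [ 0.6958 -0.0658  0.2234] toolx 62.8 tilt [-0.003  0.001] q6 0.28 F [ 0.39 -0.2   0.11] w 0.0166 gf 78.9 t 28.2
```

B is empty. It goes to the crate's near-right slot at (0.492, 0.203).

```bash
python3 -m handwheel '[[[0,0,-17],[0,0,0],1],[[14.6,-30.4,0],[0,0,0],1],[[14.6,-30.4,0],[0,0,0],1],[[14.6,-30.4,0],[0,0,0],1],[[14.6,-30.4,0],[0,0,0],1],[[14.6,-30.4,0],[0,0,0],1],[[14.6,-30.4,0],[0,0,0],1],[[14.6,-30.4,0],[0,0,0],1],[[14.6,-30.4,0],[0,0,0],1],[[14.6,-30.4,0],[0,0,0],1],[[14.6,-30.4,0],[0,0,0],1],[[0,0,0],[0,0,0],1],[[0,0,0],[0,0,0],1]]'; python3 -c "
from h import *
go(.4917,.2030,.099,62.8)
print(np.mean([(vision.get_image('top'),readout.get_state()['contact_force'])[1] for _ in range(4)],0))"
```

```text
clock: 29.88
position: [0.4935, 0.2025, 0.2427]
ee_rot: [0.001, 0.853, 0.521, 0.001]
contact_force: [-0.9, 1.1, -0.4]
width: 0.0165
gripper_force: 78.9
turn units 0.01 shift -0.3 -1.8 143.7 | pos [0.4935 0.2025 0.2427] toolx 62.9 tilt [ 0.002 -0.   ] q6 0.733 F [-0.89  1.06 -0.39] w 0.0165 gf 78.9 t 29.9
[ 0.74153028 -0.06200842 -1.02320647]
```

```bash
python3 -m handwheel '[[[0,-1.8,30],[0,0,0],1],[[0,0,30],[0,0,0],1],[[0,0,30],[0,0,0],1],[[0,0,25],[0,0,0],1],[[0,0,15],[0,0,0],1],[[0,0,8],[0,0,0],1],[[0,0,5],[0,0,0],1],[[0,0,0],[0,0,0],1],[[0,0,0],[0,0,0],1]]'; python3 -m handwheel '[[[0,0,0],[0,0,0],0.6],[[0,0,0],[0,0,0],-0.2],[[0,0,0],[0,0,0],-0.2],[[0,0,0],[0,0,0],-0.2],[[0,0,0],[0,0,0],-0.2],[[0,0,-30],[0,0,0],-0.2],[[0,0,-40],[0,0,0],-0.2],[[0,0,-40],[0,0,0],-0.2],[[0,0,0],[0,0,0],-0.2]]' 40; python3 - <<'E'
from h import *
im=vision.get_image('top')
for l,b,y,r,a,S,uv in canisters(im):print("lid",l.round(4),"bar",b.round(4),"yaw",round(np.degrees(y),1),"r",round(r,1),a,S.round(3))
go(.6877,.0495,.18,165.7)
go(.6877,.0495,.18,165.7,1)
go(.6877,.0495,.18,165.7,-1)
E
```

```text
clock: 31.2
position: [0.4916, 0.2037, 0.0996]
ee_rot: [0.0, 0.853, 0.521, 0.001]
contact_force: [-0.0, 0.6, -1.4]
width: 0.0164
gripper_force: 78.8
clock: 32.33
position: [0.4933, 0.2041, 0.2124]
ee_rot: [0.001, 0.853, 0.521, 0.004]
contact_force: [0.6, 0.3, -0.9]
width: 0.0512
gripper_force: 0.0
lid [ 0.5188 -0.4258] bar [ 0.5184 -0.4244] yaw 107.8 r 12.2 69 [0.043 0.014]
lid [0.6886 0.0498] bar [0.6881 0.049 ] yaw 165.3 r 11.6 72 [0.046 0.014]
turn units 12.85 shift 227.8 101.1 30.3 | pos [0.4919 0.2037 0.2103] toolx 62.8 tilt [0.003 0.001] q6 0.736 F [ 0.92 -0.22  0.59] w 0.0512 gf 0.0 t 32.4
turn units -17.15 shift -227.8 -101.1 30.3 | pos [0.4919 0.2037 0.2103] toolx 62.8 tilt [0.003 0.001] q6 0.736 F [ 0.92 -0.22  0.59] w 0.0512 gf 0.0 t 32.4
turn units 42.85 shift -227.8 -101.1 30.3 | pos [0.4919 0.2037 0.2103] toolx 62.8 tilt [0.003 0.001] q6 0.736 F [ 0.92 -0.22  0.59] w 0.0512 gf 0.0 t 32.4
```

```bash
python3 -m handwheel '[[[0,0,0],[0,0,-0.953],-0.2],[[0,0,0],[0,0,-0.953],-0.2],[[0,0,0],[0,0,-0.953],-0.2],[[0,0,0],[0,0,-0.953],-0.2],[[0,0,0],[0,0,-0.953],-0.2],[[0,0,0],[0,0,-0.953],-0.2],[[0,0,0],[0,0,-0.953],-0.2],[[0,0,0],[0,0,-0.953],-0.2],[[0,0,0],[0,0,-0.953],-0.2],[[0,0,0],[0,0,-0.953],-0.2],[[0,0,0],[0,0,-0.953],-0.2],[[0,0,0],[0,0,-0.953],-0.2],[[0,0,0],[0,0,-0.953],-0.2],[[0,0,0],[0,0,-0.953],-0.2],[[0,0,0],[0,0,-0.953],-0.2],[[0,0,0],[0,0,-0.953],-0.2],[[0,0,0],[0,0,-0.953],-0.2],[[0,0,0],[0,0,-0.953],-0.2]]'; python3 -m handwheel '[[[-28.5,-12.6,4],[0,0,0],-0.2],[[-28.5,-12.6,4],[0,0,0],-0.2],[[-28.5,-12.6,4],[0,0,0],-0.2],[[-28.5,-12.6,4],[0,0,0],-0.2],[[-28.5,-12.6,4],[0,0,0],-0.2],[[-28.5,-12.6,4],[0,0,0],-0.2],[[-28.5,-12.6,4],[0,0,0],-0.2],[[-28.5,-12.6,4],[0,0,0],-0.2],[[0,0,0],[0,0,0],-0.2],[[0,0,0],[0,0,0],-0.2]]'; python3 - <<'E'
from h import *
im=vision.get_image('top')
go(.6879,.0493,.0885,165.5)
cv2.imwrite('pics/c.png',cv2.resize(im[130:250,100:300],None,fx=4,fy=4))
E
```

```text
clock: 34.62
position: [0.49, 0.2032, 0.207]
ee_rot: [-0.002, 0.122, 0.992, -0.001]
contact_force: [0.2, -0.0, 0.1]
width: 0.0514
gripper_force: 0.0
clock: 35.88
position: [0.6866, 0.0497, 0.1758]
ee_rot: [-0.001, 0.124, 0.992, 0.0]
contact_force: [0.3, -0.3, -0.2]
width: 0.0513
gripper_force: 0.0
turn units 0.04 shift -1.5 -0.4 87.8 | pos [0.6865 0.0501 0.1763] toolx 165.8 tilt [-0.002  0.001] q6 -1.351 F [-0.18  0.15  0.24] w 0.0511 gf 0.0 t 35.9
```

View pics/c.png

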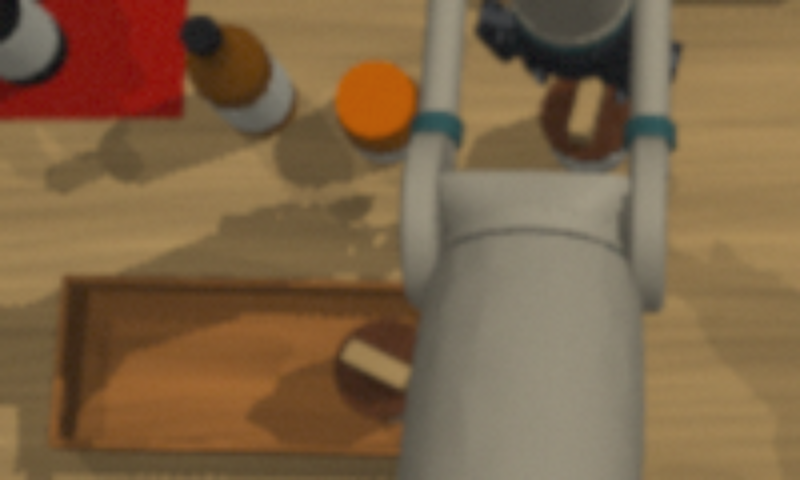

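B stands upright in the crate (crop pixel 380,365), and the gripper is above A. Now I'll grasp and lift A.

```bash
python3 -m handwheel '[[[-1.5,0,30],[0,0,0],-0.2],[[0,0,30],[0,0,0],-0.2],[[0,0,18],[0,0,0],-0.2],[[0,0,9.5],[0,0,0],-0.2],[[0,0,0],[0,0,0],1],[[0,0,0],[0,0,0],1],[[0,0,0],[0,0,0],1],[[0,0,0],[0,0,0],1],[[0,0,0],[0,0,0],1],[[0,0,0],[0,0,0],1]]' 80; python3 -m handwheel '[[[0,0,-15],[0,0,0],1],[[0,0,-25],[0,0,0],1],[[0,0,-25],[0,0,0],1],[[0,0,-25],[0,0,0],1],[[0,0,-25],[0,0,0],1],[[0,0,-20],[0,0,0],1],[[0,0,0],[0,0,0],1],[[0,0,0],[0,0,0],1],[[0,0,0],[0,0,0],1]]'; python3 -c "
from h import *
go(.5385,-.2169,.15,165.5)
go(.4944,.3030,.24,165.5)"
```

```text
clock: 37.17
position: [0.6896, 0.0494, 0.0906]
ee_rot: [0.001, 0.124, 0.992, 0.0]
contact_force: [0.0, 0.4, 5.3]
width: 0.0162
gripper_force: 79.1
clock: 38.3
position: [0.688, 0.0493, 0.2229]
ee_rot: [-0.001, 0.124, 0.992, -0.0]
contact_force: [1.4, 0.1, -1.4]
width: 0.0164
gripper_force: 78.2
turn units 0.04 shift 78.1 -295.1 72.9 | pos [0.688  0.0493 0.2229] toolx 165.7 tilt [-0.003  0.   ] q6 -1.351 F [ 1.38  0.09 -1.43] w 0.0164 gf 78.2 t 38.3
turn units 0.04 shift 250.9 197.2 -17.1 | pos [0.688  0.0493 0.2229] toolx 165.7 tilt [-0.003  0.   ] q6 -1.351 F [ 1.38  0.09 -1.43] w 0.0164 gf 78.2 t 38.3
```

A is empty too (1.4 N). It goes to the crate's left slot.

```bash
python3 -m handwheel '[[[0,0,-17],[0,0,0],1],[[22.7,24.6,0],[0,0,0],1],[[22.7,24.6,0],[0,0,0],1],[[22.7,24.6,0],[0,0,0],1],[[22.7,24.6,0],[0,0,0],1],[[22.7,24.6,0],[0,0,0],1],[[22.7,24.6,0],[0,0,0],1],[[22.7,24.6,0],[0,0,0],1],[[22.7,24.6,0],[0,0,0],1],[[22.7,24.6,0],[0,0,0],1],[[22.7,24.6,0],[0,0,0],1],[[22.7,24.6,0],[0,0,0],1],[[22.7,24.6,0],[0,0,0],1],[[0,0,0],[0,0,0],1],[[0,0,0],[0,0,0],1]]'; python3 -c "
from h import *
go(.4971,.4029,.099,165.7)"
```

```text
clock: 40.17
position: [0.4978, 0.4023, 0.2421]
ee_rot: [0.001, 0.124, 0.992, -0.0]
contact_force: [0.4, -0.4, -1.5]
width: 0.0166
gripper_force: 78.4
turn units 0.01 shift 0.8 0.4 143.1 | pos [0.4978 0.4023 0.2421] toolx 165.8 tilt [ 0.001 -0.   ] q6 -0.751 F [ 0.38 -0.35 -1.52] w 0.0166 gf 78.4 t 40.2
```

Then I'll lift clear to a spot where both cameras see everything.

```bash
python3 -m handwheel '[[[0.8,0.4,30],[0,0,0],1],[[0,0,30],[0,0,0],1],[[0,0,30],[0,0,0],1],[[0,0,25],[0,0,0],1],[[0,0,15],[0,0,0],1],[[0,0,8],[0,0,0],1],[[0,0,4.5],[0,0,0],1],[[0,0,0],[0,0,0],1],[[0,0,0],[0,0,0],1]]'; python3 -m handwheel '[[[0,0,0],[0,0,0],0.6],[[0,0,0],[0,0,0],-0.2],[[0,0,0],[0,0,0],-0.2],[[0,0,0],[0,0,0],-0.2],[[0,0,0],[0,0,0],-0.2],[[0,0,-30],[0,0,0],-0.2],[[0,0,-40],[0,0,0],-0.2],[[0,0,-40],[0,0,0],-0.2],[[28,10,0],[0,0,0],-0.2],[[28,10,0],[0,0,0],-0.2],[[28,10,0],[0,0,0],-0.2],[[28,10,0],[0,0,0],-0.2],[[28,10,0],[0,0,0],-0.2],[[28,10,0],[0,0,0],-0.2],[[28,10,0],[0,0,0],-0.2],[[28,10,0],[0,0,0],-0.2],[[0,0,0],[0,0,0],-0.2]]' 40; python3 - <<'E'
from h import *
im=vision.get_image('top');s=vision.get_image('scene')
for l,b,y,r,a,S,uv in canisters(im):print("lid",l.round(4),"bar",b.round(4),"yaw",round(np.degrees(y),1),"r",round(r,1),a,S.round(3))
cv2.imwrite('pics/d.png',cv2.resize(im[130:260,100:430],None,fx=2.4,fy=2.4,interpolation=2))
cv2.imwrite('pics/e.png',cv2.resize(s[90:330,100:340],None,fx=2.5,fy=2.5,interpolation=2))
cv2.imwrite('pics/f.png',cv2.resize(im[180:240,305:425],None,fx=6,fy=6,interpolation=2))
E
```

```text
clock: 41.3
position: [0.4971, 0.4034, 0.0997]
ee_rot: [0.001, 0.124, 0.992, 0.001]
contact_force: [0.2, 0.1, -1.1]
width: 0.0164
gripper_force: 78.3
clock: 43.42
position: [0.2976, 0.5366, 0.2089]
ee_rot: [-0.0, 0.123, 0.992, 0.0]
contact_force: [-0.0, -0.8, 0.4]
width: 0.0515
gripper_force: 0.0
lid [ 0.5214 -0.4275] bar [ 0.5186 -0.425 ] yaw 108.5 r 12.5 71 [0.044 0.014]
```

View pics/d.png

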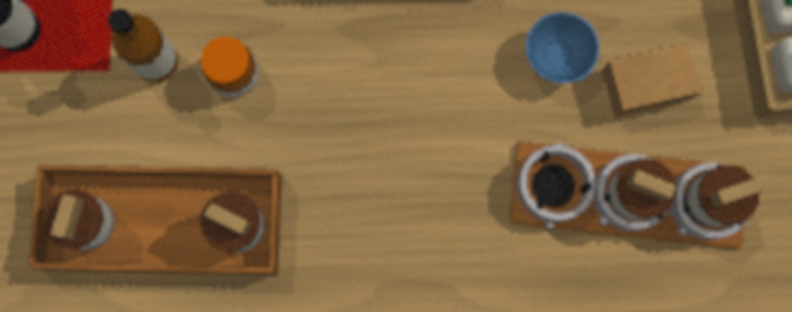

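View pics/e.png

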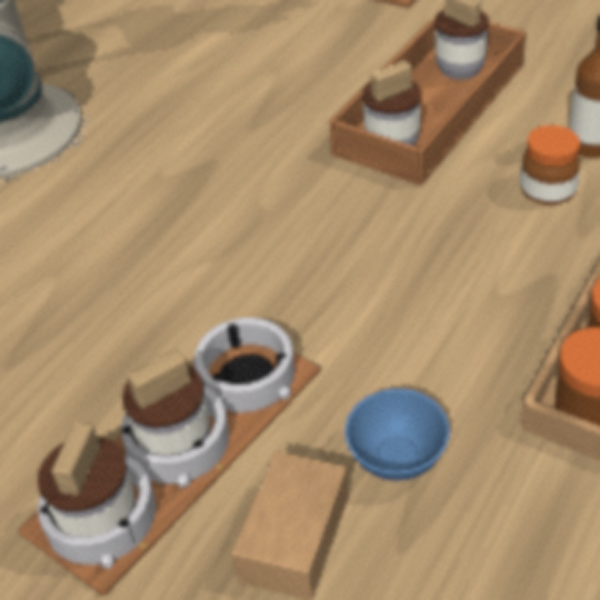

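View pics/f.png

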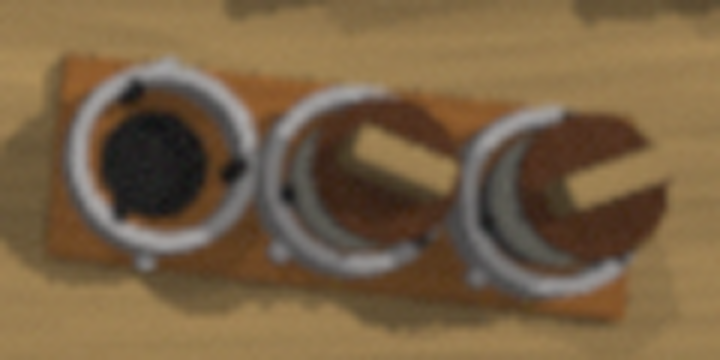

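Two canisters are home in collars 1 and 0, with tabs at about 40° and so at the stop. Two empties stand in the crate, the other goods haven't moved, and no further canisters are in view. Handing in.

```bash
python3 -c "
from rig import manip
print(manip.sign_off())"
```

```text
the job is handed in; nothing more can be done
None
```

I handed the job in: of the four canisters present, the two full ones are twisted down to the stop and fully home in collars 0 and 1, the two empty ones stand upright in the crate, and the other goods are where they were.

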